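# Hold the bag clip open round the recipe card

### The job

Squeeze the tails of the blue bag clip to spread its jaws, take it off its rack, and bring it, jaws down, over the middle of the top edge of the recipe card with the red band. Keep the jaws wide open so that the card's edge stands well inside them but nothing of the clip touches the card, ready for a second card to be slipped in. Finish like that, still holding the clip squeezed open; do not push the card over or shift it, and leave everything else where it stands.

Things in the scene. Friction and masses are not known exactly. Their poses are not given: they have to be found in the camera images.
- clip: blue spring bag clip, 40 mm wide, upright on the rack's fin, jaws down. Origin mid pivot pin (8 mm thick); z to the tails, y along pin and fin, x the way tails are squeezed and jaws part. Same turned half round. Tails reach 44 mm above the pin in a V, 51 mm across at the ends; squeezed fully (about 7 N at mid-tail, 28 mm above the pin) they stand parallel, 21 mm over their outer faces, at a firm stop. 50 g
- clip_jaw_a (a joint): angle of one half of the clip, rad: 0 as clipped on the 3 mm fin, grows as the tails are squeezed, 0.36 fully open (jaw tips then about 26 mm apart inside)
- clip_jaw_b (a joint): the same for the other half (the two are coupled)
- clip_mouth (a point): point midway between the jaw tips, 34 mm below the pivot pin; axes as the clip's. The free depth from the tips up to the pin is 30 mm
- clip_rack: clip rack: dark wooden foot 60 x 110 x 14 mm, about 0.6 kg, standing loose on the chopping board, with an upright steel fin 3 mm thick and 96 mm long along y, whose top is 60 mm above the foot's underside (the origin, z up). The clip's pin rests on the fin's top. It comes off straight up
- red_card: stiff cream recipe card, 96 mm wide, 3 mm thick, upright in a wooden block 50 x 104 x 18 mm (one piece, 0.6 kg, loose on the worktop); red band along and over its top edge, a plate of red dots below. Top edge 130 mm up. Origin: centre of the block's underside; z up, x through the card's faces, y along its width
- red_card_edge (a point): middle of the top edge of the card with the red band; axes as the card's
- green_card: stiff cream recipe card, 96 mm wide, 3 mm thick, upright in a wooden block 50 x 104 x 18 mm (one piece, 0.6 kg, loose on the worktop); green band along and over its top edge, a plate of green dots below. Top edge 130 mm up. Origin: centre of the block's underside; z up, x through the card's faces, y along its width. Not to be used
- board: wooden chopping board 170 x 260 x 22 mm lying on the hob glass, under the rack; origin at the centre of its underside
- salt_jar: small spice jar with a black cap, 40 mm across, 105 mm tall; bystander; origin at the centre of its underside
- salt_shaker: grey salt shaker, 44 mm across, 90 mm tall; bystander; origin at the centre of its underside
- honey_jar: honey jar with a green lid, 65 mm across, 114 mm tall; bystander; origin at the centre of its underside
There are look-alikes about, which are no part of the job. Several things have the shape of the clip; the one meant has the colours described above.

How it is judged:
By the outcome, as a careful person would: the job done as asked, in the order asked, and still so for the second after the job is handed in, while the arm keeps its last pose, push and grip.
It also fails if it takes over 35 s, if anything falls off the work surface, if the arm or the gripper's body presses on something with over 40 N, if the wrist force passes 120 N, or if a joint passes its speed limit or range.

### The arm

A 7-joint arm with a two-finger parallel gripper is mounted at the origin on a cart in front of the work surface, level with it; the furniture and walls round the work are solid. World frame = base frame: x ahead of the robot, y to its left, z up, the work surface at z = 0. Lengths are in m, angles in rad, forces in N, time in s.
With the tool pointing down it reaches from about 0.35 to 0.9 m from the base axis. Payload 8.1 kg.
Tool frame: the origin (TCP) lies between the finger pads; the fingertips stand 14 mm ahead of it and the grasp point (between the pads) lies 5 mm behind it; z points along the fingers, y is the line along which they close (so a half turn about z gives the same grasp; the last joint's range is limited). The gripper opens to 85 mm and grips with 20 to 120 N. Pads are 22 mm wide; open, the fingers measure 114 mm over their backs; the gripper's body (76 mm by 85 mm) begins 54 mm behind the grasp point. The pads swing forward as they close: fully open they stand 13 mm farther back than shut.
Start: joints at [1.093, 0.434, 0.025, 1.573, -0.012, 1.134, -0.075], TCP at [0.229, -0.582, 0.214] pointing down, gripper open.
Joint ranges: [-2.62, 2.62], [-0.44, 2.09], [-1.27, 1.32], [0.08, 2.57], [-1.32, 4.46], [0.12, 2], [-2.74, 2.74]. Speed limits (rad/s): [2.22, 2.22, 3.01, 3.01, 3.14, 3.14, 3.14].

### API

Orientations are given as a 3x3 rotation matrix whose columns are the frame's x, y, z axes.
In Python, from workcell import bot, imaging, job gives the robot as it stands.
- The arm moves only by the tool drive_tool, never from a script. Its argument "deltas" is a list of rows, each a list of 7 numbers: the opening in per cent of the stroke, from 0 (shut) to 100 (fully open), then the shift along the tool's x, y, z in mm, then the turn, a rotation vector about the tool's x, y, z in rad. In form: [[grip, x, y, z, wx, wy, wz], ...]. A call has 1 to 20 rows; each row is the pose to reach, as a shift and turn from the pose commanded when the call began, along the tool's axes at that moment; what a row does not reach only later rows make up. A row lasts 1/8 s, in which the tool goes at most 62.5 mm and 10.7 degrees, less where a joint would pass 70% of its speed; a pose out of reach is approached as far as the arm can. A call with a gripper value outside its range is refused whole. The fingers move at their own pace and stop on an object; the grip force is fixed at half the most. Time passes only in rows, so rows that repeat a pose let the fingers close. It gives the time, the measured TCP pose, the force, the opening and the grip force at its end, in the units of the state.
- bot.get_obs(): the state, without advancing time (a new reading comes with each control period).
- imaging.camera(name): name is "side" or "top"; returns a dict with "image" (420x560x3 uint8, blue, green, red), "K" (3x3 intrinsics, pixels), "world_from_camera" (4x4, takes a point from camera to world coordinates). Camera axes: x right, y up, looking along -z (the intrinsics and any distortion apply to the point x, -y, -z); pixel columns grow to the right and rows downward; lengths in m; the calibration is good to about 2 mm. A picture is of the moment at which its call begins. There is no depth.
- job.sign_off(): hands the job in; it is judged then, once.
Trained networks look in a picture, given as the dict that the camera call returned (one of the last four; its "shot" number tells which), for a name from the list of things; names that differ only in an ending like _2 or _b are one class to them, and where a whole thing is asked for, a point or a joint stands for the part that bears it (a point fixed in the world has none). Each returns a list of dicts, best first, with "p" (0 to 1); they miss things now and then, are a little off and sometimes report something else, mostly with a low value. They report only what shows in the picture. A call takes as long as a camera call. They do not tell look-alikes from the thing itself.
- imaging.recognise(thing, picture): "rect" ([left, top, right, bottom] as shares, 0 to 1, of the picture: columns of its width, rows of its height, round what is visible of it).
- imaging.masks_of(thing, picture): "pixels" (420x560 bool, what is visible of it) and "rect" ([left, top, right, bottom] as shares, 0 to 1, of the picture: columns of its width, rows of its height, round what is visible of it).
- imaging.place_of(thing, picture): "at" ([row, column] as shares, 0 to 1, of the picture: columns of its width, rows of its height: a listed point, or the origin of a listed thing).
The state is a dict: "time_s": time; "joint_pos": joint angles; "joint_vel": joint speeds; "joint_efforts": joint torques, N m; "tool_pos": TCP position; "orientation": TCP orientation; "ft_force": force on the tool from outside, world axes, zero at the start; "ft_torque": the same for the moment, N m; "width": opening from 0.0 (shut) to 1.0 (fully open); "gripper_force": force on a finger pad.
Only numpy, scipy, OpenCV 4.12 (cv2) and the standard library are available. Lean on these libraries where they do the work, as an engineer would, in place of code of your own. Each camera call takes 0.05 s, during which the arm holds its last target. There are 200 camera calls.

## Working session

There is one attempt and no reset: what is moved stays moved. The work goes in short steps, Python scripts to look and compute and a tool call to move; the robot and the scene stay as the last step left them, time stands still between calls to the robot, and variables do not carry over. Pictures are saved under pics/ and viewed, at most 10 in all, crops included, and the job is handed in when it is done.

Besides the shell and the picture viewer there is one more tool, called after "Emit:" in YAML: its name, and indented under it one key for each argument. drive_tool: Moves the arm, as the interface text tells. Its arguments: {"type":"object","properties":{"deltas":{"type":"array","items":{"type":"array","items":{"type":"number"}}}},"required":["deltas"]}

```bash
ls; mkdir -p pics
python3 - <<'E'
from workcell import bot, imaging, job
import cv2,numpy as np,pickle
o=bot.get_obs();print(o['time_s'],o['tool_pos'],np.round(o['orientation'],3).tolist(),o['width'])
P={}
for c in('side','top'):
    p=imaging.camera(c);P[c]=p;cv2.imwrite(f'pics/{c}0.png',p['image'])
    print(c,p['K'].tolist(),np.round(p['world_from_camera'],4).tolist(),[k for k in p])
    for t in('clip','clip_rack','red_card','green_card','red_card_edge','clip_mouth','board'):
        print(t,[(round(d['p'],2),np.round(np.array(d['at'])*[420,560],1).tolist()) for d in imaging.place_of(t,p)])
pickle.dump(P,open('p0.pkl','wb'))
E
```

```text
pics
0.0 [ 0.22853383 -0.58113481  0.21362117] [[0.931, 0.366, -0.001], [0.366, -0.931, 0.001], [-0.0, -0.002, -1.0]] 0.9996755917725046
side [[405.1317732339577, 0.0, 281.8941278623101], [0.0, 405.1317732339577, 207.19328022382044], [0.0, 0.0, 1.0]] [[0.9156, 0.3115, -0.2544, 0.3652], [-0.4018, 0.6796, -0.6138, -0.5568], [-0.0184, 0.6641, 0.7474, 0.8332], [0.0, 0.0, 0.0, 1.0]] ['image', 'K', 'world_from_camera', 'shot']
clip [(0.75, [310.9, 282.6]), (0.56, [250.8, 228.8])]
clip_rack [(0.92, [322.7, 287.9])]
red_card [(0.82, [198.2, 232.9])]
green_card [(0.8, [231.3, 259.5])]
red_card_edge [(0.71, [159.4, 226.3])]
clip_mouth [(0.84, [319.4, 286.3]), (0.59, [260.7, 231.6]), (0.25, [160.2, 227.7])]
board [(0.63, [328.2, 285.0])]
top [[535.8647355267543, 0.0, 288.00522151581833], [0.0, 535.8647355267543, 206.87466655399734], [0.0, 0.0, 1.0]] [[-0.0144, 0.9951, -0.0976, 0.5146], [-0.9998, -0.0156, -0.0121, 0.0319], [-0.0135, 0.0974, 0.9952, 1.3346], [0.0, 0.0, 0.0, 1.0]] ['image', 'K', 'world_from_camera', 'shot']
clip [(0.76, [255.2, 395.3]), (0.69, [280.8, 307.6])]
clip_rack [(0.98, [261.8, 388.5])]
red_card [(0.64, [248.8, 215.5])]
green_card [(0.56, [244.9, 279.9])]
red_card_edge [(0.91, [251.5, 210.3])]
clip_mouth [(0.95, [257.3, 391.2]), (0.61, [278.7, 301.6])]
board [(0.83, [262.5, 388.1])]
```

View pics/side0.png

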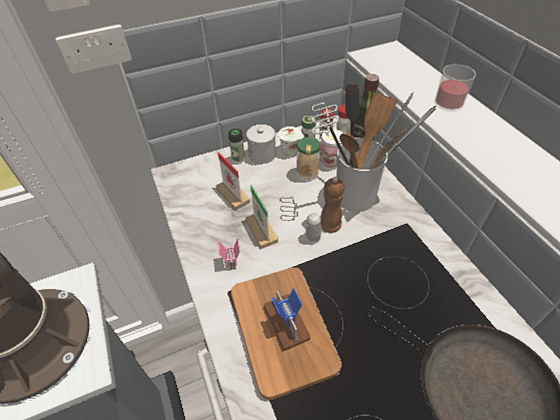

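View pics/top0.png

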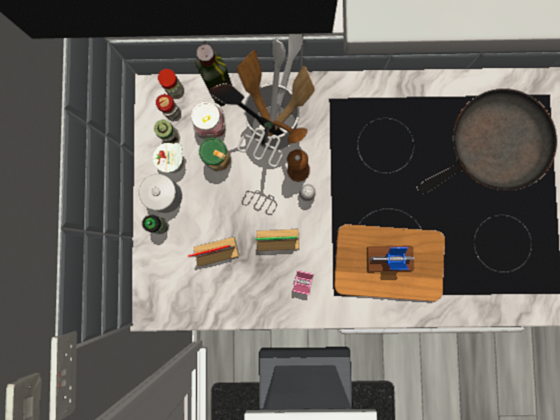

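Side view: the blue clip on the rack is at (287,308), and a pink look-alike is at (229,255). The red-band card is at (230,175) and the green-band card at (260,212). Top view: blue clip (397,257), pink clip (303,282), red card (213,250), green card (278,238). The blue clip on the rack and the red-band card fit the description; one enlarged crop will confirm this.

```bash
cat > h.py <<'E'
import numpy as np,cv2
def ray(p,uv):
    K=np.array(p['K']);T=np.array(p['world_from_camera'])
    d=np.linalg.inv(K)@[uv[0],uv[1],1];d=T[:3,:3]@[d[0],-d[1],-d[2]]
    return T[:3,3],d
def atz(p,uv,z):
    o,d=ray(p,uv);return o+d*(z-o[2])/d[2]
def tri(p,a,q,b):
    o,d=ray(p,a);r,e=ray(q,b)
    s=np.linalg.lstsq(np.c_[d,-e],r-o,rcond=None)[0]
    x,y=o+d*s[0],r+e*s[1];return (x+y)/2,np.linalg.norm(x-y)
def proj(p,X):
    T=np.array(p['world_from_camera']);c=T[:3,:3].T@(np.asarray(X)-T[:3,3]);u=np.array(p['K'])@[c[0],-c[1],-c[2]];return u[:2]/u[2]
E
python3 - <<'E'
import pickle,cv2,numpy as np
from h import *
P=pickle.load(open('p0.pkl','rb'));s,t=P['side'],P['top']
for n,a,b in(('clip',(282.6,310.9),(395.3,255.2)),('mouth',(286.3,319.4),(391.2,257.3)),('rack',(287.9,322.7),(388.5,261.8)),('edge',(226.3,159.4),(210.3,251.5)),('red',(232.9,198.2),(215.5,248.8)),('green',(259.5,231.3),(279.9,244.9)),('board',(285,328.2),(388.1,262.5))):
    x,e=tri(s,a,t,b);print(n,np.round(x,4),round(e,4))
A=t['image'][220:310,330:450];B=s['image'][270:370,235:355];C=t['image'][220:280,180:310];D=s['image'][140:250,200:290]
f=lambda i,w,h:cv2.resize(i,(w,h),interpolation=cv2.INTER_CUBIC)
cv2.imwrite('pics/crop.png',np.vstack([np.hstack([f(A,400,300),f(B,400,300)]),np.hstack([f(C,500,230),f(D,300,230)])]))
E
```

```text
clip [ 0.5151 -0.1987  0.0822] 0.0117
mouth [ 0.5163 -0.1982  0.0405] 0.0006
rack [ 0.5126 -0.1967  0.0234] 0.0153
edge [0.5356 0.2202 0.1421] 0.0022
red [ 0.5423  0.2332 -0.0189] 0.0032
green [0.5548 0.0681 0.0102] 0.0089
board [ 0.5081 -0.198   0.0041] 0.0096
```

View pics/crop.png

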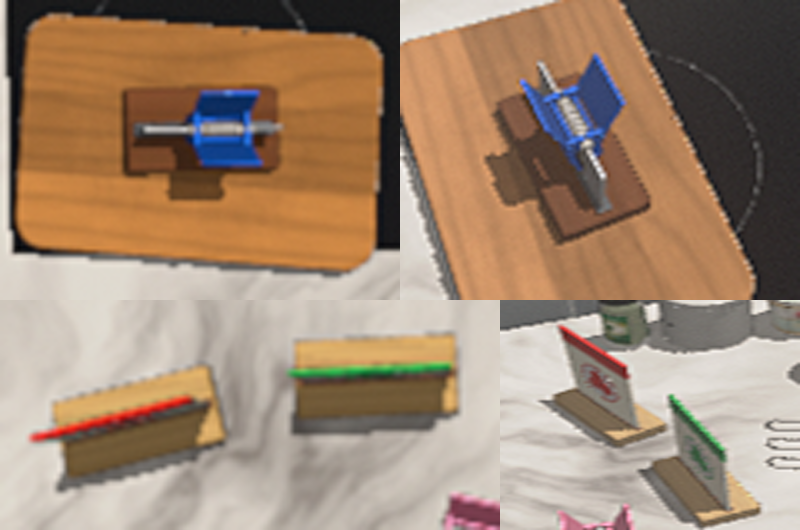

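The crop confirms it: the blue clip straddles the rack fin with its tails in a V above, the red card's band is clear, and the other clip is pink. Next I'll measure these precisely.

Run:
```python
import pickle,cv2,numpy as np
from h import *
P=pickle.load(open('p0.pkl','rb'));s,t=P['side'],P['top']
def blobs(p,box,col):
    im=p['image'].astype(int);b,g,r=im[...,0],im[...,1],im[...,2]
    m=(r-np.maximum(b,g)>70) if col=='r' else (b-r>60)&(b-g>20)
    k=np.zeros_like(m);x0,y0,x1,y1=box;k[y0:y1,x0:x1]=1;v,u=np.nonzero(m&k);return np.c_[u,v].astype(float)
def ends(q):
    c=q.mean(0);d=np.linalg.svd(q-c)[2][0];a=(q-c)@d;return c,c+d*(a.min()-.5),c+d*(a.max()+.5)
for z in(.13,):
    q=blobs(t,(180,220,245,280),'r');c,a,b=ends(q);A,B,C=atz(t,a,z),atz(t,b,z),atz(t,c,z)
    print('red top',len(q),a,b,np.round([A,B,C],4).tolist(),np.linalg.norm(A-B),np.degrees(np.arctan2(*(B-A)[[0,1]])))
q=blobs(s,(200,145,250,185),'r');print('red side box',q.min(0),q.max(0))
for z in(.082,):
    A,B=atz(t,(370.8,259),z),atz(t,(414,258.7),z);print('fin',A,B,(A+B)/2,np.linalg.norm(A-B))
q=blobs(t,(370,235,430,285),'b');print('clip top',q.min(0),q.max(0))
for uv in((388.8,247.6),(408,247.6),(387.9,269.2),(408.6,269.8)): print('tailtip',np.round(atz(t,uv,.126),4))
q=blobs(s,(260,280,320,335),'b')
h=cv2.convexHull(q.astype(np.float32))[:,0];print('side hull',h.tolist())
# rack foot corners from crop top z=.036
for uv in((122,88),(278,88),(278,172),(122,172)): print('foot',np.round(atz(t,(330+uv[0]/3.333,220+uv[1]/3.333),.036),4))
# predicted points for the side view
for X in((.5163,-.198,.086),(.5163,-.15,.082),(.5163,-.246,.082)): print('side pred',proj(s,X),'top',proj(t,X))
```

```text
red top 104 [229.52047428 245.0168162 ] [187.43373984 255.80455714] [[0.5486, 0.1791, 0.13], [0.5259, 0.2738, 0.13], [0.5374, 0.2261, 0.13]] 0.0973963917755601 -13.518234120069542
red side box [218. 152.] [237. 183.]
fin [ 0.51275657 -0.14339742  0.082     ] [ 0.51200815 -0.24341537  0.082     ] [ 0.51238236 -0.19340639  0.082     ] 0.1000207510229987
clip top [387. 247.] [407. 269.]
tailtip [ 0.5377 -0.1783  0.126 ]
tailtip [ 0.5371 -0.2213  0.126 ]
tailtip [ 0.4896 -0.1747  0.126 ]
tailtip [ 0.4876 -0.2208  0.126 ]
side hull [[301.0, 304.0], [294.0, 321.0], [287.0, 324.0], [286.0, 323.0], [278.0, 313.0], [276.0, 309.0], [273.0, 302.0], [271.0, 297.0], [293.0, 288.0], [294.0, 289.0], [300.0, 300.0], [301.0, 302.0]]
foot [ 0.5431 -0.1406  0.036 ]
foot [ 0.5414 -0.2532  0.036 ]
foot [ 0.4811 -0.251   0.036 ]
foot [ 0.4827 -0.1389  0.036 ]
side pred [285.84643478 309.01797516] top [394.6334663  257.11908406]
side pred [276.53420037 290.83898562] top [373.6026701 257.4261051]
side pred [295.89804806 330.50438378] top [415.0477911 256.825757 ]
```

```bash
cat > go.py <<'E'
import sys,numpy as np
from scipy.spatial.transform import Rotation as R
from workcell import bot
def delta(X,ang):  # target TCP, world angle (deg) of tool y, pointing down
    o=bot.get_obs();M=np.array(o['orientation']);a=np.radians(ang)
    y=np.array([np.cos(a),np.sin(a),0]);z=np.array([0,0,-1.]);T=np.c_[np.cross(y,z),y,z]
    print('pos',np.round(o['tool_pos'],4),'F',np.round(o['ft_force'],1),'w',round(o['width'],3),'t',o['time_s'])
    print('mm',np.round(M.T@(np.array(X)-o['tool_pos'])*1000,1),'rot',np.round(R.from_matrix(M.T@T).as_rotvec(),3))
if __name__=='__main__':
    v=list(map(float,sys.argv[1:]));delta(v[:3],v[3])
E
python3 go.py .5125 -.199 .21 -0.6
```

```text
pos [ 0.2288 -0.5816  0.2144] F [ 0.1 -0.6 -0. ] w 0.999 t 0.8
mm [ 404.1 -252.2    4.4] rot [ 0.     0.    -1.186]
```

Emit:
drive_tool:
  deltas:
    - [100,404,-252,4,0,0,-1.186]
    - [100,404,-252,4,0,0,-1.186]
    - [100,404,-252,4,0,0,-1.186]
    - [100,404,-252,4,0,0,-1.186]
    - [100,404,-252,4,0,0,-1.186]
    - [100,404,-252,4,0,0,-1.186]
    - [100,404,-252,4,0,0,-1.186]
    - [100,404,-252,4,0,0,-1.186]
    - [100,404,-252,4,0,0,-1.186]
    - [100,404,-252,4,0,0,-1.186]
    - [100,404,-252,4,0,0,-1.186]
    - [100,404,-252,4,0,0,-1.186]

```text
time_s: 2.3
tool_pos: [0.5119, -0.2004, 0.2105]
orientation: [[0.012, 1.0, -0.0], [1.0, -0.012, -0.0], [-0.0, -0.0, -1.0]]
ft_force: [1.1, -0.1, -0.6]
width: 1.002
gripper_force: 0.0
```

```bash
python3 go.py .5125 -.199 .109 -0.6
```

```text
pos [ 0.5119 -0.2004  0.2105] F [ 1.1 -0.1 -0.6] w 1.002 t 2.3
mm [  1.4   0.6 101.5] rot [-0.     0.    -0.002]
```

Emit:
drive_tool:
  deltas:
    - [100,1,0.6,50,0,0,0]
    - [100,1,0.6,90,0,0,0]
    - [80,1,0.6,101,0,0,0]
    - [66,1,0.6,101,0,0,0]
    - [66,1,0.6,101,0,0,0]
    - [66,1,0.6,101,0,0,0]
    - [66,1,0.6,101,0,0,0]

```text
time_s: 3.18
tool_pos: [0.5136, -0.1984, 0.1102]
orientation: [[0.01, 1.0, 0.001], [1.0, -0.01, -0.001], [-0.001, 0.001, -1.0]]
ft_force: [-0.0, -0.1, 0.3]
width: 0.659
gripper_force: 0.0
```

Run:
```python
from workcell import imaging
import cv2,numpy as np
a=imaging.camera('side');b=imaging.camera('top')
f=lambda i:cv2.resize(i,(400,400),interpolation=cv2.INTER_CUBIC)
cv2.imwrite('pics/g1.png',np.hstack([f(a['image'][250:350,235:335]),f(b['image'][208:308,345:445])]))
```

```text
(no output)
```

View pics/g1.png

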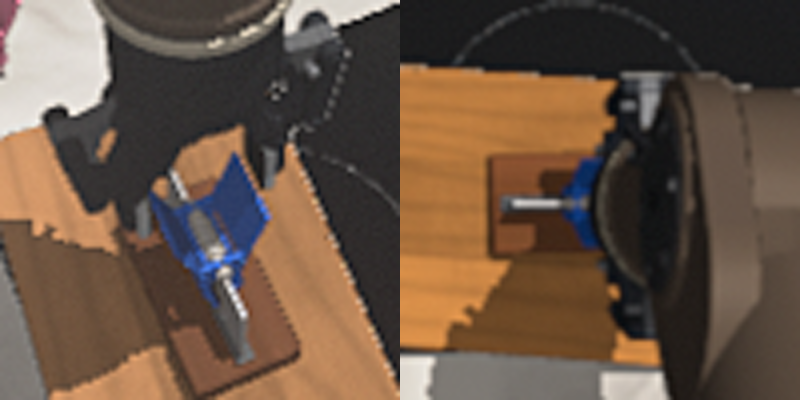

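Emit:
drive_tool:
  deltas:
    - [55,1,0.6,0,0,0,0]
    - [45,1,0.6,0,0,0,0]
    - [40,1,0.6,0,0,0,0]
    - [40,1,0.6,0,0,0,0]

```text
time_s: 3.78
tool_pos: [0.5188, -0.1978, 0.1124]
orientation: [[0.01, 1.0, 0.01], [1.0, -0.01, -0.002], [-0.002, 0.01, -1.0]]
ft_force: [7.0, -0.2, 12.7]
width: 0.399
gripper_force: 7.1
```

Run:
```python
from workcell import imaging,bot
import cv2,numpy as np
a=imaging.camera('side');b=imaging.camera('top')
f=lambda i:cv2.resize(i,(400,400),interpolation=cv2.INTER_CUBIC)
cv2.imwrite('pics/g2.png',np.hstack([f(a['image'][260:340,245:325]),f(b['image'][208:308,345:445])]))
o=bot.get_obs();print(o['ft_force'],o['ft_torque'],o['tool_pos'],o['gripper_force'],o['joint_efforts'])
```

```text
[ 7.1836908  -0.83272341 12.86343123] [-0.25301472 -1.74476278 -0.03143516] [ 0.51883021 -0.19780352  0.11235684] 7.051021275110543 [ 9.07007027e-01 -5.34667003e+01 -3.14839080e+00 -1.75148946e+01
 -8.86291824e-02  2.75262415e+00  1.15110091e-02]
```

View pics/g2.png

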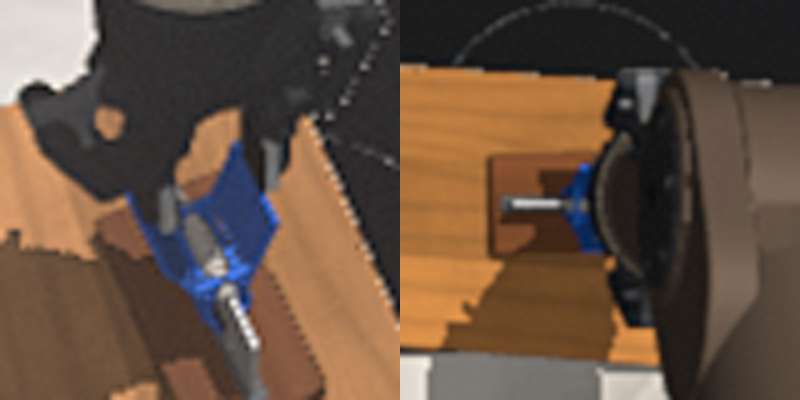

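Run:
```python
from workcell import imaging,bot
from h import *
a=imaging.camera('side');o=bot.get_obs()
x0,y0,S=250,270,12
im=cv2.resize(a['image'][y0:y0+50,x0:x0+66],None,fx=S,fy=S,interpolation=cv2.INTER_CUBIC)
def L(X,Y,c):
    p=[tuple(int(v) for v in (proj(a,q)+.5-[x0,y0])*S) for q in(X,Y)];cv2.line(im,*p,c,1)
cx,cy,pz=.5125,-.199,.086
for s in(-1,1):
    for y in(cy-.02,cy+.02): L((cx+s*.005,y,pz),(cx+s*.0255,y,pz+.042),(0,255,255))
    L((cx+s*.0255,cy-.02,pz+.042),(cx+s*.0255,cy+.02,pz+.042),(0,255,255))
T=np.array(o['tool_pos']);M=np.array(o['orientation']);h=o['width']*.085/2
for s in(-1,1):
    c=[T+M@[dx,s*h,dz] for dx,dz in((-.011,.011),(.011,.011),(.011,-.012),(-.011,-.012))]
    for i in range(4): L(c[i],c[(i+1)%4],(0,255,0))
cv2.imwrite('pics/g3.png',im);print(T,h)
```

```text
[ 0.51883275 -0.19783351  0.11235703] 0.017132453146991636
```

View pics/g3.png

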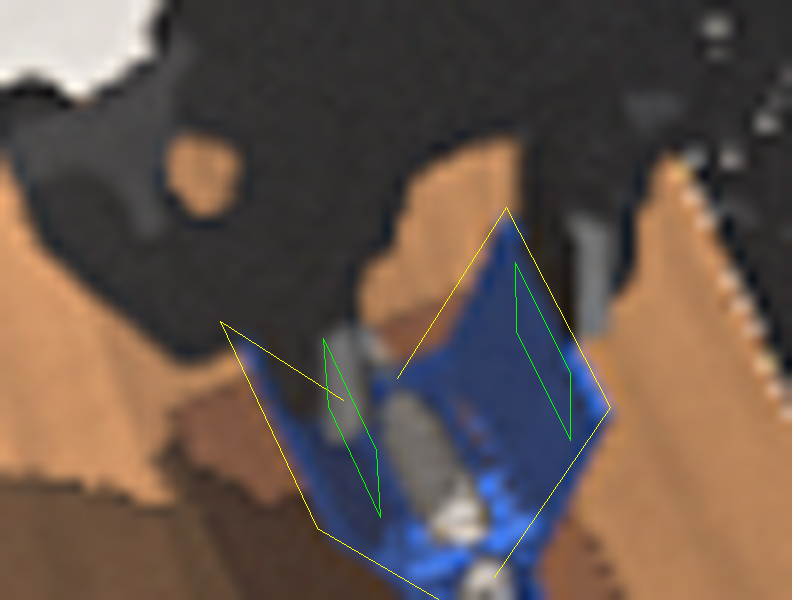

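The left finger dropped inside the left tail: with the fingers part open, the tips stand higher than I assumed. I'll go straight up, open, and check the fingertip height.

Emit:
drive_tool:
  deltas:
    - [40,0,0,-15,0,0,0]
    - [40,0,0,-35,0,0,0]
    - [40,0,0,-60,0,0,0]
    - [40,0,0,-60,0,0,0]
    - [66,0,0,-60,0,0,0]
    - [66,0,0,-60,0,0,0]

```text
time_s: 4.68
tool_pos: [0.513, -0.1971, 0.1685]
orientation: [[0.01, 1.0, -0.002], [1.0, -0.01, 0.0], [0.0, -0.002, -1.0]]
ft_force: [1.1, 0.5, -0.4]
width: 0.66
gripper_force: 0.0
```

Run:
```python
from workcell import imaging,bot
from h import *
a=imaging.camera('side');o=bot.get_obs();print(o['time_s'],o['tool_pos'],o['width'],np.round(o['ft_force'],1))
x0,y0,S=240,255,9
im=cv2.resize(a['image'][y0:y0+66,x0:x0+80],None,fx=S,fy=S,interpolation=cv2.INTER_CUBIC)
def L(X,Y,c):
    p=[tuple(int(v) for v in (proj(a,q)+.5-[x0,y0])*S) for q in(X,Y)];cv2.line(im,*p,c,1)
cx,cy,pz=.5125,-.199,.086
for s in(-1,1):
    for y in(cy-.02,cy+.02): L((cx+s*.005,y,pz),(cx+s*.0255,y,pz+.042),(0,255,255))
    L((cx+s*.0255,cy-.02,pz+.042),(cx+s*.0255,cy+.02,pz+.042),(0,255,255))
L((cx,-.195-.048,.082),(cx,-.195+.048,.082),(255,0,255))
T=np.array(o['tool_pos']);M=np.array(o['orientation']);h=o['width']*.085/2
for s in(-1,1):
    c=[T+M@[dx,s*h,dz] for dx,dz in((-.011,.014),(.011,.014),(.011,-.012),(-.011,-.012))]
    for i in range(4): L(c[i],c[(i+1)%4],(0,255,0))
cv2.imwrite('pics/g4.png',im)
```

```text
4.725 [ 0.5131056  -0.19711265  0.16856901] 0.6659567288535474 [ 0.  -0.3 -0.9]
```

View pics/g4.png

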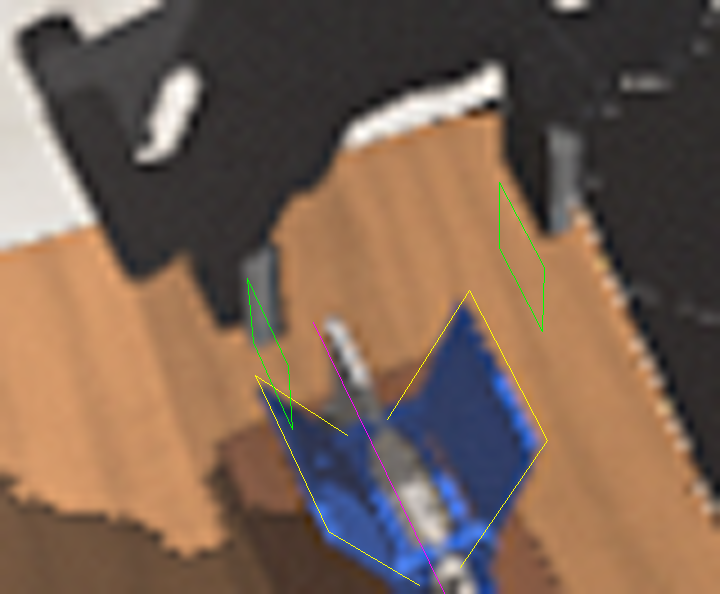

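The clip hasn't moved. The fingertips in the picture (283,335) sit well above the predicted position (292,430), about 30 mm higher. I'll open fully, go lower, and look again.

Emit:
drive_tool:
  deltas:
    - [100,-2,0,0,0,0,0]
    - [100,-2,0,0,0,0,0]
    - [100,-2,0,40,0,0,0]
    - [100,-2,0,70,0,0,0]
    - [100,-2,0,84,0,0,0]
    - [100,-2,0,84,0,0,0]

```text
time_s: 5.48
tool_pos: [0.5134, -0.1991, 0.0849]
orientation: [[0.01, 1.0, -0.001], [1.0, -0.01, 0.001], [0.0, -0.001, -1.0]]
ft_force: [0.3, 0.3, 1.1]
width: 0.994
gripper_force: 0.0
```

Run:
```python
from workcell import imaging,bot
from h import *
a=imaging.camera('side');o=bot.get_obs();print(o['time_s'],o['tool_pos'],o['width'],np.round(o['ft_force'],1))
x0,y0,S=240,265,9
im=cv2.resize(a['image'][y0:y0+66,x0:x0+80],None,fx=S,fy=S,interpolation=cv2.INTER_CUBIC)
def L(X,Y,c):
    p=[tuple(int(v) for v in (proj(a,q)+.5-[x0,y0])*S) for q in(X,Y)];cv2.line(im,*p,c,1)
T=np.array(o['tool_pos']);M=np.array(o['orientation']);h=o['width']*.085/2
for s in(-1,1):
    c=[T+M@[dx,s*h,dz] for dx,dz in((-.011,.001),(.011,.001),(.011,-.025),(-.011,-.025))]
    for i in range(4): L(c[i],c[(i+1)%4],(0,255,0))
cv2.imwrite('pics/g5.png',im)
```

```text
5.525 [ 0.51404766 -0.19927097  0.08583228] 0.9983940892513401 [-0.2 -0.2  0.4]
```

View pics/g5.png

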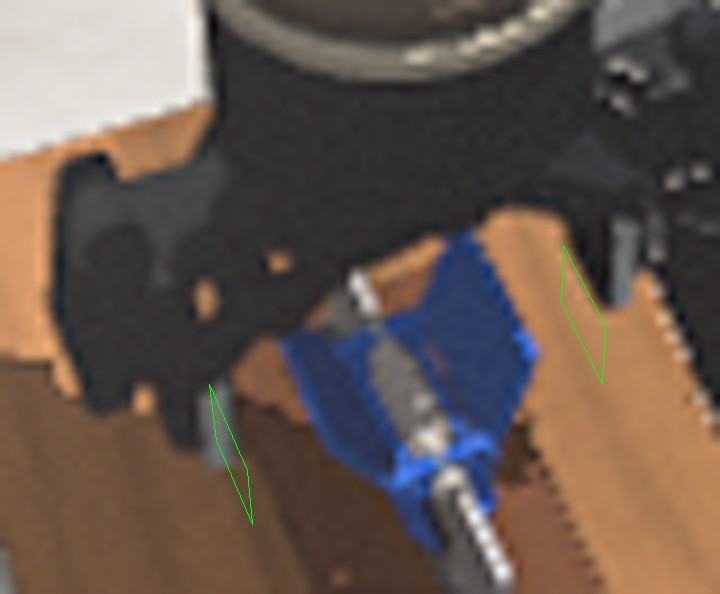

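The fingers now stand outside both tails at (220,465) and (620,300), centred on the clip in x and y, with the tips about 18 mm above the pin. I'll come up 7 mm and close in stages.

Emit:
drive_tool:
  deltas:
    - [80,0,0,-7,0,0,0]
    - [62,0,0,-7,0,0,0]
    - [50,0,0,-7,0,0,0]
    - [42,0,0,-7,0,0,0]
    - [42,0,0,-7,0,0,0]

```text
time_s: 6.15
tool_pos: [0.5147, -0.1995, 0.0936]
orientation: [[0.01, 1.0, 0.002], [1.0, -0.01, -0.001], [-0.001, 0.002, -1.0]]
ft_force: [-0.6, -0.8, 7.0]
width: 0.424
gripper_force: 4.6
```

Emit:
drive_tool:
  deltas:
    - [36,0,0,0,0,0,0]
    - [30,0,0,0,0,0,0]
    - [20,0,0,0,0,0,0]
    - [0,0,0,0,0,0,0]
    - [0,0,0,0,0,0,0]
    - [0,0,0,0,0,0,0]

```text
time_s: 6.9
tool_pos: [0.5155, -0.1996, 0.0942]
orientation: [[0.01, 1.0, 0.004], [1.0, -0.01, -0.001], [-0.001, 0.004, -1.0]]
ft_force: [-0.7, 0.4, 11.4]
width: 0.204
gripper_force: 58.9
```

Run:
```python
from workcell import imaging,bot
from h import *
a=imaging.camera('side');o=bot.get_obs();print(o['time_s'],o['tool_pos'],o['width'],np.round(o['ft_force'],1),o['gripper_force'])
x0,y0,S=240,265,9
im=cv2.resize(a['image'][y0:y0+66,x0:x0+80],None,fx=S,fy=S,interpolation=cv2.INTER_CUBIC)
cv2.imwrite('pics/g6.png',im)
```

```text
6.95 [ 0.5155221  -0.19954057  0.09421402] 0.20991703220104616 [ 0.4 -0.6 12.5] 58.93427073955536
```

View pics/g6.png

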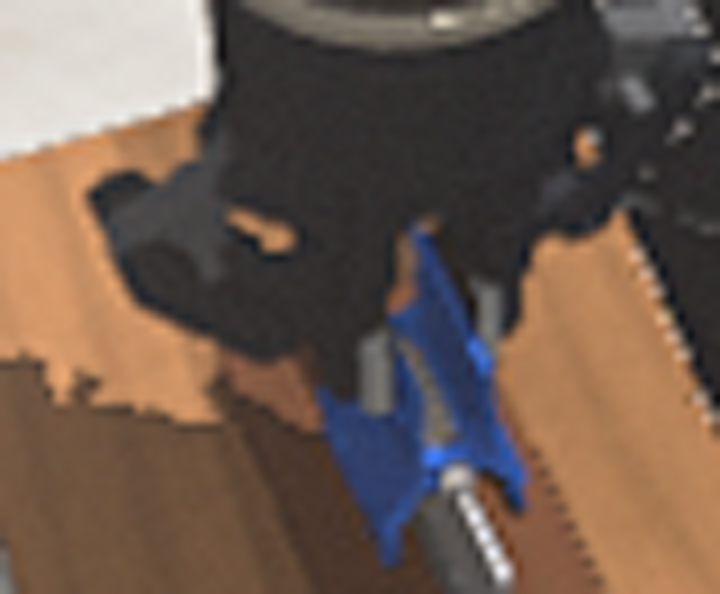

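Tails squeezed and jaws spread wide on either side of the fin, with a 59 N grip. Lifting.

Emit:
drive_tool:
  deltas:
    - [0,0,0,-10,0,0,0]
    - [0,0,0,-25,0,0,0]
    - [0,0,0,-45,0,0,0]
    - [0,0,0,-75,0,0,0]
    - [0,0,0,-115,0,0,0]
    - [0,0,0,-160,0,0,0]
    - [0,0,0,-160,0,0,0]
    - [0,0,0,-160,0,0,0]

```text
time_s: 7.95
tool_pos: [0.5133, -0.1992, 0.2525]
orientation: [[0.01, 1.0, -0.0], [1.0, -0.01, -0.0], [-0.0, -0.0, -1.0]]
ft_force: [-0.5, -0.2, -1.0]
width: 0.21
gripper_force: 59.3
```

```bash
python3 go.py .537 .226 .262 13.0
python3 - <<'E'
from workcell import imaging
from h import *
import pickle
a=imaging.camera('side');b=imaging.camera('top')
P=pickle.load(open('p0.pkl','rb'))
def cr(i):return cv2.resize(i,(400,300),interpolation=cv2.INTER_CUBIC)
cv2.imwrite('pics/l1.png',np.vstack([np.hstack([cr(a['image'][220:355,210:390]),cr(b['image'][200:320,320:480])]),np.hstack([cr(P['side']['image'][220:355,210:390]),cr(P['top']['image'][200:320,320:480])])]))
E
```

```text
pos [ 0.5133 -0.1992  0.2525] F [-0.5 -0.2 -1. ] w 0.21 t 7.95
mm [425.4  19.4  -9.5] rot [-0.     0.    -0.237]
```

View pics/l1.png

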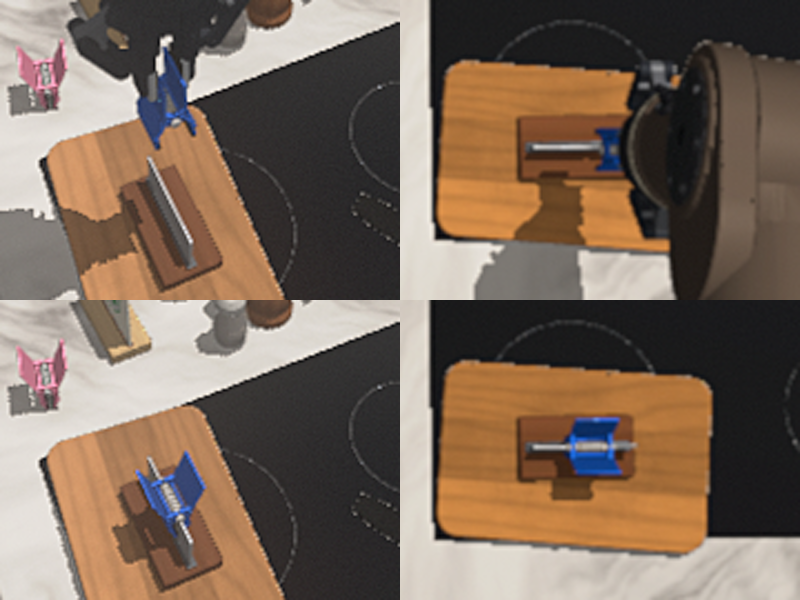

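The clip is off, held open in the fingers; the rack, board and pink clip haven't moved. Next is a move to above the red card, mouth well above the card tops.

Emit:
drive_tool:
  deltas:
    - [0,60,3,0,0,0,-0.04]
    - [0,120,6,0,0,0,-0.08]
    - [0,180,9,0,0,0,-0.12]
    - [0,240,11,0,0,0,-0.16]
    - [0,300,14,0,0,0,-0.2]
    - [0,350,16,0,0,0,-0.23]
    - [0,390,18,0,0,0,-0.245]
    - [0,415,19,0,0,0,-0.245]
    - [0,425,19.4,0,0,0,-0.245]
    - [0,425,19.4,0,0,0,-0.245]
    - [0,425,19.4,0,0,0,-0.245]

```text
time_s: 9.43
tool_pos: [0.5377, 0.2239, 0.2521]
orientation: [[-0.231, 0.973, -0.0], [0.973, 0.231, -0.001], [-0.001, -0.001, -1.0]]
ft_force: [0.9, -0.1, -0.4]
width: 0.203
gripper_force: 59.3
```

```bash
python3 go.py .5372 .226 .157 13.5
cat > chk.py <<'E'
from workcell import imaging,bot
from h import *
o=bot.get_obs();T=np.array(o['tool_pos']);M=np.array(o['orientation'])
for c in('side','top'):
    p=imaging.camera(c);im=p['image'].astype(int);b,g,r=im[...,0],im[...,1],im[...,2]
    for n,X in(('mouth',T+M@[0,0,.042]),('pin',T+M@[0,0,.008]),('e0',(.5486,.1791,.13)),('e1',(.5259,.2738,.13)),('ec',(.5372,.2265,.13)),
       ('tipA-',T+M@[-.02,-.0145,.042]),('tipA+',T+M@[-.02,.0145,.042]),('tipB-',T+M@[.02,-.0145,.042])): print(c,n,np.round(proj(p,X),1),end='; ')
    print()
    for t in('red_card_edge','clip_mouth','clip','red_card'):
        print(t,[(round(d['p'],2),np.round(np.array(d['at'])*[420,560],1)[::-1].tolist()) for d in imaging.place_of(t,p)])
    u0,v0=proj(p,T+M@[0,0,.03])
    for n,m in(('blue',(b-r>60)&(b-g>20)),('red',r-np.maximum(b,g)>70)):
        v,u=np.nonzero(m);k=(abs(u-u0)<45)&(abs(v-v0)<45);q=np.c_[u,v][k]
        if len(q): h=cv2.convexHull(q.astype(np.float32))[:,0];print(n,len(q),cv2.approxPolyDP(h[:,None],1.0,True)[:,0].astype(int).tolist())
E
python3 chk.py
```

```text
pos [0.5377 0.2239 0.2521] F [ 0.9 -0.1 -0.4] w 0.203 t 9.425
mm [ 2.3  0.1 95.1] rot [-0.001  0.001 -0.002]
side mouth [222.8 137.4]; side pin [221. 126.]; side e0 [236.5 171.5]; side e1 [216.5 151.7]; side ec [226.2 161.3]; side tipA- [222.  143.9]; side tipA+ [232.2 139.1]; side tipB- [213.5 135.7]; 
red_card_edge [(0.85, [225.6, 160.2])]
clip_mouth [(0.68, [238.9, 155.8]), (0.67, [232.3, 260.6]), (0.55, [225.7, 139.5]), (0.34, [306.4, 175.4])]
clip [(0.73, [222.9, 123.7]), (0.56, [228.7, 254.3])]
red_card [(0.96, [231.5, 198.8]), (0.63, [227.6, 161.2])]
blue 163 [[220, 137], [213, 129], [218, 105], [226, 112], [232, 131]]
red 41 [[237, 176], [228, 175], [218, 152], [237, 171]]
top mouth [203.6 249.6]; top pin [200.7 249.3]; top e0 [229.5 245. ]; top e1 [187.5 255.8]; top ec [208.5 250.4]; top tipA- [214.5 254. ]; top tipA+ [211.3 240.5]; top tipB- [195.9 258.7]; 
red_card_edge [(0.75, [208.1, 249.8])]
clip_mouth [(0.75, [304.6, 279.1]), (0.54, [205.0, 249.4])]
clip [(0.9, [303.0, 278.9]), (0.57, [196.7, 249.8]), (0.25, [387.2, 262.7])]
red_card [(0.64, [216.9, 249.6])]
blue 66 [[211, 256], [208, 256], [205, 252], [204, 241], [208, 240], [212, 255]]
red 52 [[229, 245], [211, 251], [211, 249]]
```

Run:
```python
import pickle
from workcell import imaging,bot
from h import *
P=pickle.load(open('p0.pkl','rb'));s=P['side']
for dz in(-.034,-.030,-.024):
  for x in(-.0145,.0145): print(dz,x,np.round(proj(s,(.514+x,-.219,.086+dz)),1))
print('obs (282.8,327) (298,321.5)')
# tail tips squeezed, near/far
for x in(-.0105,.0105):
  for y in(-.02,.02): print('tail',x,y,np.round(proj(s,(.514+x,-.199+y,.130)),1))
o=bot.get_obs();T=np.array(o['tool_pos']);M=np.array(o['orientation'])
for p in(imaging.camera('side'),):
  for y in(-.0105,.0105):
    for x in(-.02,.02): print('now tail',y,x,np.round(proj(p,T+M@[x,y,-.036]),1))
  for d in imaging.masks_of('clip',p):
    v,u=np.nonzero(d['pixels']);k=v<200
    if k.sum()>len(k)/2:
      q=cv2.approxPolyDP(cv2.convexHull(np.c_[u,v].astype(np.float32)),1.0,True)[:,0].astype(int).tolist();print('mask',d['p'],q)
  print(p['image'][122:146:1,220].tolist());print(p['image'][122:146,230].tolist())
```

```text
-0.034 -0.0145 [282.7 328.7]
-0.034 0.0145 [295.6 323.2]
-0.03 -0.0145 [282.7 327.8]
-0.03 0.0145 [295.6 322.3]
-0.024 -0.0145 [282.6 326.5]
-0.024 0.0145 [295.6 321. ]
obs (282.8,327) (298,321.5)
tail -0.0105 -0.02 [283.9 309.7]
tail -0.0105 0.02 [275.7 292.7]
tail 0.0105 -0.02 [294.  305.6]
tail 0.0105 0.02 [285.5 288.8]
now tail -0.0105 -0.02 [218.7 115.7]
now tail -0.0105 0.02 [209.8 107.7]
now tail 0.0105 -0.02 [226.6 112.3]
now tail 0.0105 0.02 [217.5 104.4]
mask 0.92 [[221, 141], [216, 138], [212, 133], [211, 129], [217, 105], [225, 110], [232, 134], [231, 136]]
[[101, 61, 42], [100, 60, 42], [96, 58, 44], [94, 57, 42], [107, 65, 48], [114, 70, 51], [122, 73, 52], [142, 79, 51], [128, 75, 50], [101, 64, 47], [119, 71, 52], [131, 76, 50], [145, 80, 48], [166, 88, 53], [145, 77, 47], [95, 56, 41], [109, 62, 41], [112, 70, 55], [112, 98, 95], [117, 121, 123], [113, 114, 115], [107, 107, 108], [101, 102, 101], [103, 104, 103]]
[[123, 124, 123], [105, 106, 106], [107, 110, 110], [102, 104, 105], [94, 96, 95], [109, 107, 106], [122, 91, 83], [114, 63, 41], [128, 72, 48], [105, 64, 49], [87, 58, 46], [61, 48, 46], [43, 50, 52], [51, 55, 56], [48, 51, 52], [44, 44, 47], [44, 45, 49], [41, 43, 44], [42, 43, 45], [64, 65, 66], [94, 97, 100], [92, 100, 102], [81, 91, 92], [81, 88, 88]]
```

Emit:
drive_tool:
  deltas:
    - [0,1,1,15,0,0,0]
    - [0,1,1,35,0,0,0]
    - [0,1,1,55,0,0,0]
    - [0,1,1,65,0,0,0]
    - [0,1,1,65,0,0,0]
    - [0,1,1,65,0,0,0]

```text
time_s: 10.78
tool_pos: [0.5385, 0.2271, 0.188]
orientation: [[-0.233, 0.973, 0.001], [0.973, 0.233, 0.0], [0.0, 0.001, -1.0]]
ft_force: [0.0, -0.2, -0.8]
width: 0.198
gripper_force: 59.3
```

```bash
cat >> chk.py <<'E'
p=imaging.camera('side')
for d in imaging.masks_of('clip',p):
    v,u=np.nonzero(d['pixels'])
    if len(v) and np.median(v)<200: print('mask',d['p'],cv2.approxPolyDP(cv2.convexHull(np.c_[u,v].astype(np.float32)),1.0,True)[:,0].astype(int).tolist())
print(T,np.round(o['ft_force'],1),o['width'],o['time_s'])
E
python3 chk.py; python3 go.py .538 .2255 .152 13.5
```

```text
side mouth [225.9 156.4]; side pin [224.2 146.1]; side e0 [236.5 171.5]; side e1 [216.5 151.7]; side ec [226.2 161.3]; side tipA- [225.2 162.9]; side tipA+ [234.9 158.1]; side tipB- [217.  154.7]; 
red_card_edge [(0.78, [227.9, 160.5])]
clip_mouth [(0.82, [233.3, 261.2]), (0.81, [227.1, 156.1])]
clip [(0.63, [229.6, 249.2]), (0.54, [223.1, 145.4]), (0.3, [307.1, 174.4])]
red_card [(0.82, [230.0, 197.6])]
blue 106 [[224, 159], [217, 150], [222, 127], [229, 133], [234, 151]]
red 29 [[219, 157], [230, 164], [237, 171], [237, 176], [232, 183]]
top mouth [207.1 249.7]; top pin [204.5 249.5]; top e0 [229.5 245. ]; top e1 [187.5 255.8]; top ec [208.5 250.4]; top tipA- [217.4 253.9]; top tipA+ [214.3 241.2]; top tipB- [199.8 258.3]; 
red_card_edge [(0.66, [208.8, 249.1])]
clip_mouth [(0.61, [303.4, 279.0]), (0.38, [205.8, 249.6])]
clip [(0.55, [203.3, 247.4])]
red_card [(0.68, [216.6, 249.0]), (0.36, [207.8, 251.3]), (0.23, [206.7, 250.0])]
blue 39 [[216, 255], [214, 255], [211, 251], [209, 243], [210, 241], [212, 241]]
red 40 [[229, 245], [215, 250], [215, 248]]
mask 0.88 [[223, 159], [218, 155], [216, 150], [221, 128], [223, 128], [228, 133], [234, 151], [234, 154]]
[0.53846091 0.22705791 0.18795958] [ 0.  -0.2 -0.8] 0.19812852245951745 10.775
pos [0.5382 0.2267 0.1874] F [ 0.3  0.4 -0.9] w 0.202 t 11.375
mm [-1.1 -0.4 35.4] rot [ 0.     0.    -0.001]
```

Emit:
drive_tool:
  deltas:
    - [0,-1,0,8,0,0,0]
    - [0,-1,0,16,0,0,0]
    - [0,-1,0,24,0,0,0]
    - [0,-1,0,30,0,0,0]
    - [0,-1,0,35,0,0,0]
    - [0,-1,0,35,0,0,0]
    - [0,-1,0,35,0,0,0]

```text
time_s: 12.25
tool_pos: [0.5385, 0.2259, 0.1526]
orientation: [[-0.233, 0.973, 0.0], [0.973, 0.233, 0.0], [0.0, 0.0, -1.0]]
ft_force: [-0.7, -1.0, -0.6]
width: 0.208
gripper_force: 59.3
```

```bash
python3 chk.py
```

```text
side mouth [227.7 166.9]; side pin [226.1 157.1]; side e0 [236.5 171.5]; side e1 [216.5 151.7]; side ec [226.2 161.3]; side tipA- [227.  173.4]; side tipA+ [236.5 168.6]; side tipB- [219.  165.1]; 
red_card_edge [(0.92, [225.8, 161.1])]
clip_mouth [(0.88, [228.4, 166.7]), (0.82, [233.0, 261.9])]
clip [(0.88, [226.0, 156.2]), (0.68, [232.0, 249.3]), (0.29, [306.1, 172.2])]
red_card [(0.64, [232.9, 197.9]), (0.32, [223.6, 153.9])]
blue 81 [[225, 167], [219, 160], [224, 139], [231, 145], [236, 163]]
red 24 [[232, 183], [218, 152], [237, 171], [237, 176]]
top mouth [210.1 250. ]; top pin [207.7 249.7]; top e0 [229.5 245. ]; top e1 [187.5 255.8]; top ec [208.5 250.4]; top tipA- [220.1 254. ]; top tipA+ [217.2 241.7]; top tipB- [203.1 258.3]; 
red_card_edge [(0.93, [206.2, 249.2])]
clip_mouth [(0.7, [304.1, 279.4]), (0.52, [204.6, 251.5])]
clip [(0.63, [301.6, 280.8]), (0.57, [203.1, 251.1])]
red_card []
blue 26 [[217, 254], [214, 250], [212, 242], [215, 242]]
red 32 [[229, 245], [223, 248], [217, 248]]
mask 0.52 [[225, 169], [218, 162], [218, 157], [223, 140], [227, 141], [230, 144], [235, 161], [235, 164]]
[0.53851596 0.22585928 0.15260341] [-0.7 -1.  -0.6] 0.20845217750081918 12.25
```

The forces are near zero and the card's band ends haven't moved. The networks put the edge about 17 mm below the pin and about 19 mm above the jaw tips, centred between the jaws. Handing in.

```bash
python3 -c "
from workcell import job
print(job.sign_off())"
```

```text
the job is handed in; nothing more can be done
None
```

The job is handed in, with the blue clip held squeezed open, jaws down, over the middle of the red card's top edge. The edge stands about 17–19 mm inside the jaws, with no sign of contact with the card. A first grasp went wrong when one finger slipped inside a tail, but I backed off and regrasped, and the rack and pink clip looked unmoved afterwards.

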